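Hang the lift-off door on a bench parts cabinet and shut it

TASK

The door of the small red bench cabinet is standing in a slotted wooden stand. Lift it out, lower its two hinge knuckles together onto the cabinet's two upright hinge pins until it is fully seated, then swing it gently shut and let go. Feel for the pins and never force the door or bang it against the cabinet, and leave the grease tin, the bearing race and the bearing cap on the bench where they are.

Things in the scene. Friction and masses are not known exactly. Their poses are not given: they have to be found in the camera images.
- hinge (a point): Nominal hinge point of the cabinet at lower seat level, 45 above the bench, 20 in front of the front face. Axes: -x out of the open front, -y along the front from hinge side to the other side, z up. Both pins stand on one common upright axis, but on locked eccentric adjusters: that axis is 5 mm away from this point, level, in an unknown direction (any way round; not measured). It is rigid.
- hinge_top (a point): Nominal hinge point at upper seat level, 120 above point hinge, same axes and same unknown shift. Each pin: brass, upright, diameter 10.4, 26 long above its seat, flat end. Seat: disc of diameter 18 round its pin, on an arm 16 wide from the hinge plate (30 wide, face 17 behind this point). So the lower knuckle must come in level, between 26 and 106 above the lower seat (it is 30 high).
- door_knuckle (a point): Door's hinge axis at the underside of its lower knuckle. Door axes: +x along the panel to the free edge, -y out of the outer face (grey inlay), z up. Two steel tube knuckles: outer diameter 22, straight bore 14 right through, 30 high. Shut: door +x is along hinge -y, buffers on the cabinet front. It opens outward, clockwise from above; at 90 deg door +x is along hinge -x.
- door_knuckle_top (a point): Door's hinge axis at the underside of its upper knuckle, 120 above point door_knuckle, same axes. Hung, the two knuckles rest on the two seats. The pins are greased: the door then swings easily, without spring or latch, and stays about where it is left (it sags up to 2 degrees and may drift back about 2 degrees because of the play).
- door_centre (a point): Centre of the loose red door's panel (x 101, y 0, z 80 from door_knuckle, door axes). Panel 170 wide (x), 14 thick (y), 190 high: top edge 95 above this point, bottom edge 95 below. Door 0.32 to 0.52 kg. Its top edge is free to grip from above. Two rubber buffers (diameter 16, 8 thick) on the inner face at x 165, z 50 and 145 from door_knuckle.
- door_edge (a point): Middle of the door's free edge (x 186, y 0, z 80 from door_knuckle, door axes). Black knob near it on the outer face: x 165, z 60, diameter 22, standing out 24.
- door: The door as a whole; origin and axes the same as point door_knuckle.
- stand: Fixed plywood stand; origin under its centre, on the bench. Base 140 x 120 x 12; two rails along its x, 120 long, 20 thick, rising to 52 above the bench, leave a slot 17 wide in which the door panel stands upright on the base, its middle over the stand's origin.
- cabinet: Fixed red steel cabinet, open front, shelf inside; 150 deep (x), 210 wide (y), 235 high; origin under its centre on the bench, axes as point hinge; front face at x -75. The hinge point is at x -95, y 98, z 45.
- bearing_race: Bystander: steel bearing race, a ring of outer diameter 72, 26 high; origin under its centre.
- bearing_cap: Bystander: dark steel bearing cap, an arch 22 x 118 x 56; origin under its centre.
- grease_tin: Bystander: closed blue tin, diameter 60, 55 high; origin under its centre.
There are look-alikes about, which are no part of the job. What is meant by the door is not yellow, and is the smaller of those in its own colour.

How it is judged:
By the outcome, as a careful person would: the job done as asked, in the order asked, and still so for the second after the job is handed in, with the robot touching nothing.
It also fails if it takes over 72 s, if anything falls off the work surface, if the arm or the gripper's body presses on something with over 40 N, if the wrist force passes 120 N, or if a joint passes its speed limit or range.

ROBOT

A 6-joint arm with a two-finger parallel gripper is mounted at the origin on the work surface. World frame = base frame: x ahead of the robot, y to its left, z up, the work surface at z = 0. Lengths are in m, angles in rad, forces in N, time in s.
With the tool pointing down it reaches from about 0.275 to 0.85 m from the base axis. Payload 19 kg.
Tool frame: the origin (TCP) lies midway between the tips of the shut fingers; the grasp point (between the pads) lies 19 mm behind it; y points along the fingers, x is the direction in which the jaws open and shut, and the axes are right-handed (so a half turn about y gives the same grasp; the last joint's range is limited). The gripper opens to 85 mm and grips with 20 to 120 N. Pads are 22 mm wide; open, the fingers measure 114 mm over their backs; the gripper's body (76 mm by 85 mm) begins 54 mm behind the grasp point. The pads swing forward as they close: fully open they stand 13 mm farther back than shut.
Start: joints at [-1.378, 0.15, 1.437, -0, 1.554, -0.134], TCP at [0.185, -0.545, 0.231] pointing down, gripper open.
Joint ranges: [-2.8, 2.8], [-0.68, 2.1], [0.12, 2.68], [-1.39, 4.53], [0.16, 2.79], [-2.81, 2.81]. Speed limits (rad/s): [1.89, 1.89, 2.22, 3.01, 3.01, 3.01].

INTERFACE

Orientations are given as a rotation vector (axis times angle).
In Python, from rig import get_state, vision, job_done gives the robot as it stands.
- The arm moves only by the tool move_arm, never from a script. Its argument "increments" is a list that holds one entry, the list of rows, each a list of 7 numbers: the shift along the world's x, y, z in m, then the turn, a rotation vector about the world's x, y, z in degrees, then the finger opening in m, from 0 to 0.0854. A call has 1 to 20 rows; each row shifts and turns the pose as measured when the row begins; what a row does not reach is not made up. A row lasts 1/12 s, in which the tool goes at most 41.7 mm and 7.16 degrees, less where a joint would pass 70% of its speed; a pose out of reach is approached as far as the arm can. A call is refused whole if a number of a shift passes 0.0417 or a number of a turn 7.16, either way. A call with a gripper value outside its range is refused whole. The fingers move at their own pace and stop on an object; the grip force is fixed at half the most. Time passes only in rows, so rows that do not move let the fingers close. It gives the time, the measured TCP pose, the force and the opening at its end, in the units of the state.
- get_state(): the state, without advancing time (a new reading comes with each control period).
- vision.read_camera(name): name is "side" or "top"; returns a dict with "image" (480x640x3 uint8, red, green, blue), "intrinsics" (3x3 intrinsics, pixels), "rvec" (rotation vector, rad) and "tvec" (3), from world to camera coordinates, as OpenCV has them. Camera axes: x right, y down, z forward; pixel columns grow to the right and rows downward; lengths in m; the calibration is good to about 2 mm. A picture is of the moment at which its call begins. There is no depth.
- job_done(): hands the job in, once; it reports no verdict.
The state is a dict: "time_s": time; "joint_positions": joint angles; "qvel": joint speeds; "joint_efforts": joint torques, N m; "tool_pos": TCP position; "eef_rot": TCP orientation; "force": force on the tool from outside, world axes, zero at the start; "wrist_torque": the same for the moment, N m; "opening": finger opening in m.
Only numpy, scipy, OpenCV 4.12 (cv2) and the standard library are available. Lean on these libraries where they do the work, as an engineer would, in place of code of your own. Each camera call takes 0.05 s, during which the arm holds its last target.

## Working session

There is one attempt and no reset: what is moved stays moved. The work goes in short steps, Python scripts to look and compute and a tool call to move; the robot and the scene stay as the last step left them, time stands still between calls to the robot, and variables do not carry over. Pictures are saved under pics/ and viewed, and the job is handed in when it is done.

Besides the shell and the picture viewer there is one more tool, called after "Emit:" as a command line: name --argument value ..., lists and objects as JSON in quotes. move_arm: Moves the arm, as the interface text tells. Its arguments: {"type":"object","properties":{"increments":{"type":"array"}},"required":["increments"]}

```bash
ls; mkdir -p pics
python3 - <<'E'
from rig import get_state, vision
import cv2,numpy as np
print(get_state())
for n in("side","top"):
    c=vision.read_camera(n);cv2.imwrite(f"pics/{n}0.png",c["image"][:,:,::-1]);np.savez(f"{n}0.npz",**c)
    print(c["intrinsics"],c["rvec"],c["tvec"], -cv2.Rodrigues(np.array(c["rvec"]))[0].T@np.array(c["tvec"]))
E
```

```text
pics
{'time_s': 0.0, 'joint_positions': array([-1.37803150e+00,  1.50959323e-01,  1.43801262e+00,  1.48939534e-05,
        1.55381197e+00, -1.34016268e-01]), 'qvel': array([ 0.00111339, -0.00075122,  0.00087997,  0.00191984, -0.00175654,
       -0.00100444]), 'joint_efforts': array([ 6.86006770e-04, -7.13057899e+01, -5.70872962e+01, -3.00278441e-05,
        8.89080693e-03,  2.80933676e-05]), 'tool_pos': array([ 0.18450227, -0.54433578,  0.23069983]), 'eef_rot': array([-1.34540628,  0.96578245, -0.96436382]), 'force': array([-0.35761982,  0.3757046 , -0.24546063]), 'wrist_torque': array([ 0.02917785, -0.0012579 , -0.01546791]), 'opening': 0.08540122411459614}
[[442.52940798   0.         329.86980689]
 [  0.         442.52940798 242.47765046]
 [  0.           0.           1.        ]] [ 0.26903878 -2.76367129  1.31522767] [0.44097049 0.08446743 0.96285871] [0.31204295 0.76494389 0.66796455]
[[570.79010348   0.         315.55071766]
 [  0.         570.79010348 243.48836429]
 [  0.           0.           1.        ]] [ 2.14974038 -2.19278546  0.17278683] [0.07343448 0.44243641 1.13299002] [0.29831806 0.10402956 1.17685732]
```

```bash
sleep 1; ls pics
```

```text
side0.png
top0.png
```

View pics/side0.png

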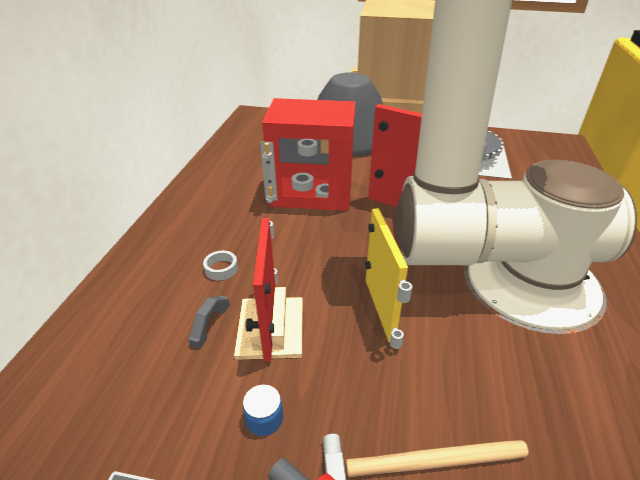

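View pics/top0.png

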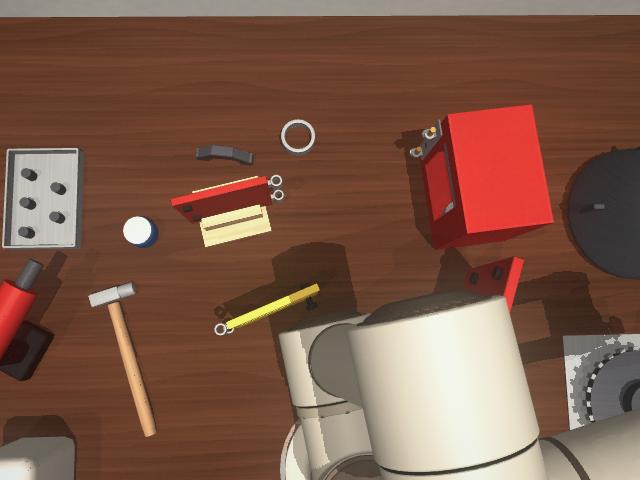

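The side view shows the red door in the stand (about 265,290), with the cabinet at (310,155) and its hinge plate at (268,170). The top view shows the door at (225,195), its knuckles at (277,188), and the cabinet hinge at (425,140). I'll zoom in on these.

```bash
cat > h.py <<'E'
import numpy as np,cv2
def load(f):
    c=dict(np.load(f)); c["R"]=cv2.Rodrigues(c["rvec"])[0]; return c
def ray(c,uv):
    K=c["intrinsics"];R=c["R"];d=R.T@np.linalg.inv(K)@np.array([uv[0],uv[1],1.]);o=-R.T@c["tvec"];return o,d
def onz(c,uv,z):
    o,d=ray(c,uv);return o+d*(z-o[2])/d[2]
def tri(c1,u1,c2,u2):
    o1,d1=ray(c1,u1);o2,d2=ray(c2,u2)
    A=np.c_[d1,-d2];s=np.linalg.lstsq(A,o2-o1,rcond=None)[0]
    p,q=o1+s[0]*d1,o2+s[1]*d2
    return (p+q)/2,np.linalg.norm(p-q)
def proj(c,P):
    return cv2.projectPoints(np.array(P,float).reshape(-1,3),c["rvec"],c["tvec"],c["intrinsics"],None)[0].reshape(-1,2)
def crop(c,x0,y0,x1,y1,s,f):
    im=c["image"][y0:y1,x0:x1,::-1];cv2.imwrite(f,cv2.resize(im,None,fx=s,fy=s,interpolation=cv2.INTER_CUBIC))
E
python3 - <<'E'
from h import *
t=load("top0.npz");s=load("side0.npz")
crop(t,160,160,300,260,5.5,"pics/td.png");crop(t,400,90,560,210,5,"pics/tc.png")
crop(s,220,200,320,370,3.5,"pics/sd.png");crop(s,240,90,370,220,4.5,"pics/sc.png")
E
sleep 0.5
```

```text
(no output)
```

View pics/td.png

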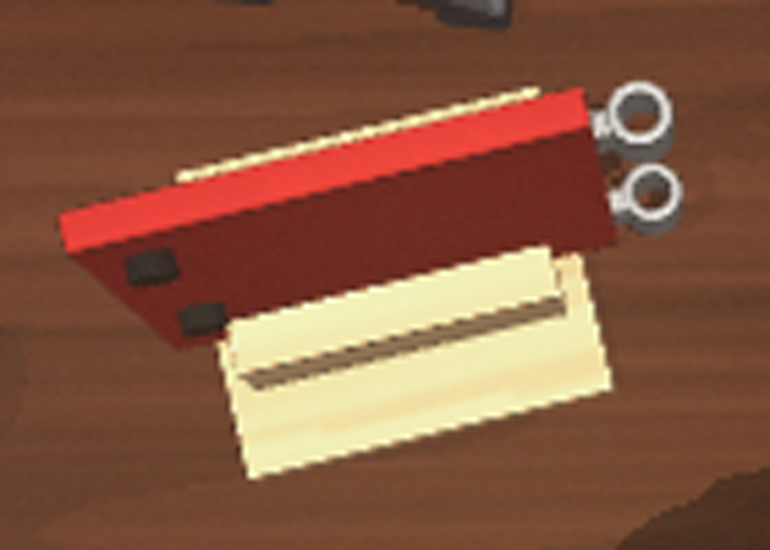

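View pics/tc.png

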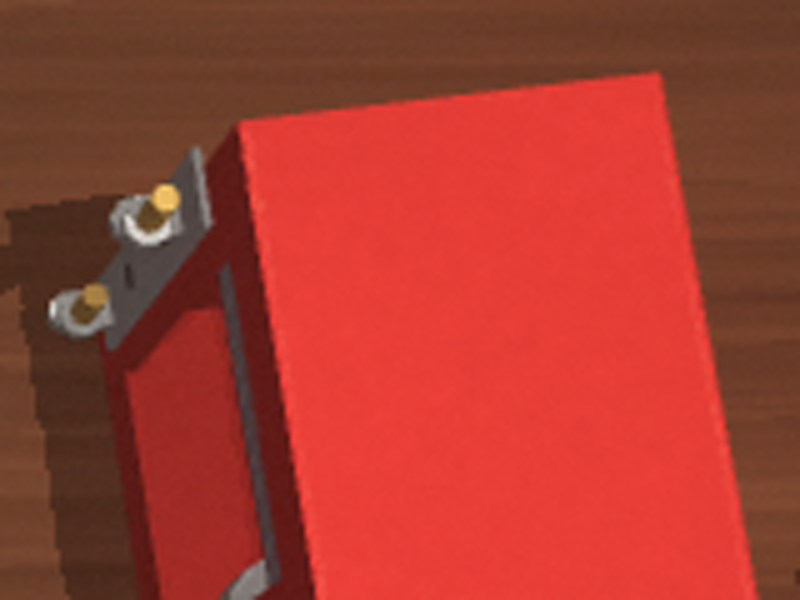

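View pics/sd.png

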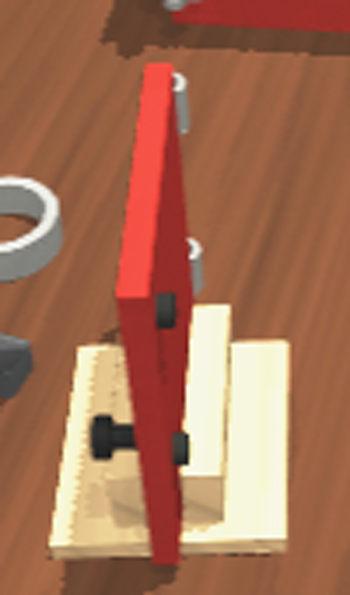

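View pics/sc.png

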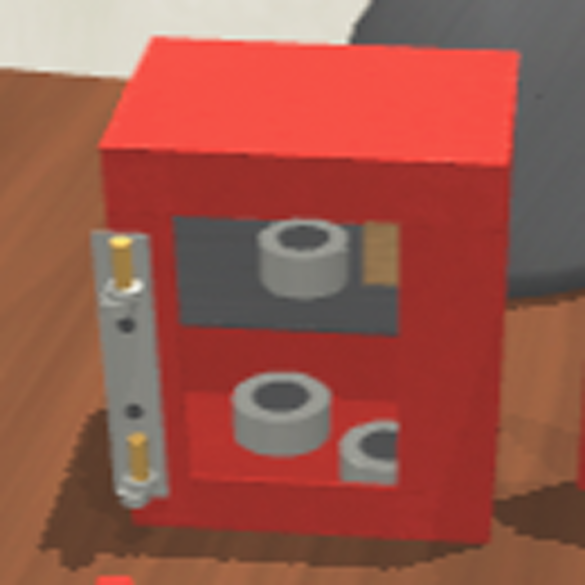

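Run:
```python
from h import *
np.set_printoptions(precision=4,suppress=True)
t=load("top0.npz");s=load("side0.npz")
f=lambda u,v,x0,y0,k:((u+.5)/k-.5+x0,(v+.5)/k-.5+y0)
T=lambda u,v:f(u,v,160,160,5.5); C=lambda u,v:f(u,v,400,90,5)
SD=lambda u,v:f(u,v,220,200,3.5); SC=lambda u,v:f(u,v,240,90,4.5)
for n,p in dict(fa=(58,213),fb=(70,252),ha=(583,88),hb=(592,127)).items(): print(n,onz(t,T(*p),.202))
ku=onz(t,T(640,112),.177);kl=onz(t,T(653,192),.057);print("kn",ku,kl)
pu=onz(t,C(166,197),.191);pl=onz(t,C(96,295),.071);print("pins top",pu,pl)
print("pins side",onz(s,SC(121,242),.191),onz(s,SC(137,438),.071))
print("tri",tri(t,C(166,197),s,SC(121,242)),tri(t,C(96,295),s,SC(137,438)))
for n,p in dict(fa=(145,65),fb=(173,65),a=(118,296),b=(150,296)).items(): print("side",n,onz(s,SD(*p),.202))
print("side ku",onz(s,SD(178,80),.177))
# cabinet top face mask
im=t["image"].astype(int);m=((im[...,0]>200)&(im[...,1]<90)).astype(np.uint8);m[:, :400]=0;m[250:]=0
cn=max(cv2.findContours(m,0,2)[0],key=cv2.contourArea);print(cv2.contourArea(cn))
a=cv2.approxPolyDP(cn,5,True)[:,0];print(a)
for p in a:print(p,onz(t,p,.235))
```

```text
fa [0.5047 0.32   0.202 ]
fb [0.4922 0.3161 0.202 ]
ha [0.5425 0.1552 0.202 ]
hb [0.5299 0.1525 0.202 ]
kn [0.5406 0.1381 0.177 ] [0.5399 0.1379 0.057 ]
pins top [ 0.6269 -0.1453  0.191 ] [ 0.6265 -0.1454  0.071 ]
pins side [ 0.6297 -0.1426  0.191 ] [ 0.6304 -0.1433  0.071 ]
tri (array([ 0.6292, -0.1456,  0.1891]), np.float64(0.003196305751309234)) (array([ 0.6291, -0.1456,  0.0692]), np.float64(0.004004792129630866))
side fa [0.546  0.1595 0.202 ]
side fb [0.5321 0.1566 0.202 ]
side a [0.5064 0.3217 0.202 ]
side b [0.4931 0.319  0.202 ]
side ku [0.5374 0.1364 0.177 ]
10084.0
[[531 105]
 [448 115]
 [467 232]
 [552 222]]
[531 105] [ 0.6535 -0.3082  0.235 ]
[448 115] [ 0.6369 -0.1618  0.235 ]
[467 232] [ 0.4324 -0.1836  0.235 ]
[552 222] [ 0.447  -0.3298  0.235 ]
```

```bash
cat >> h.py <<'E'
from scipy.spatial.transform import Rotation as Rn
def st(jaw=None):
    from rig import get_state
    s=get_state();R=Rn.from_rotvec(s["eef_rot"]).as_matrix()
    np.set_printoptions(precision=4,suppress=True)
    yaw=np.degrees(np.arctan2(R[1,0],R[0,0]))
    print("t",s["time_s"],"p",s["tool_pos"],"yaw_x",yaw,"y",R[:,1],"F",s["force"],"T",s["wrist_torque"],"op",s["opening"],"j",s["joint_positions"])
    return s
E
python3 -c "
from h import *
st()"
```

```text
t 0.1 p [ 0.1845 -0.5444  0.2308] yaw_x -71.27378876318042 y [-0.0002  0.001  -1.    ] F [ 1.1492 -0.4165  0.6104] T [ 0.0367 -0.001   0.0087] op 0.0856723125944919 j [-1.378   0.1509  1.4379 -0.      1.5538 -0.1341]
```

Emit:
move_arm --increments '[[[0,0,0.04,0,0,0,0.0854],[0,0,0.04,0,0,0,0.0854],[0,0,0.04,0,0,0,0.0854],[0.01,0.02,0.03,0,0,0,0.0854],[0.01,0.035,0.015,0,0,0,0.0854],[0.02,0.035,0,0,0,0,0.0854],[0.02,0.035,0,0,0,0,0.0854],[0.02,0.035,0,0,0,0,0.0854],[0.02,0.035,0,0,0,0,0.0854],[0.02,0.035,0,0,0,0,0.0854],[0.02,0.035,0,0,0,0,0.0854],[0.02,0.035,0,0,0,0,0.0854],[0.02,0.035,0,0,0,0,0.0854],[0.02,0.035,0,0,0,0,0.0854],[0.02,0.035,0,0,0,0,0.0854],[0.02,0.035,0,0,0,0,0.0854]]]'

```text
time_s: 1.43
tool_pos: [0.4228, -0.088, 0.3959]
eef_rot: [-1.332, 0.98, -0.966]
force: [1.1, -1.8, 1.2]
opening: 0.0853
```

```bash
python3 -c "
from h import *
st()"
```

```text
t 1.4333 p [ 0.4228 -0.088   0.3959] yaw_x -71.9695023301182 y [-0.0015  0.0124 -0.9999] F [ 1.1053 -1.7799  1.1875] T [-0.0328 -0.0535  0.0249] op 0.0853303478261933 j [-0.3922 -0.1491  1.4094  0.0115  1.8874  0.8675]
```

Emit:
move_arm --increments '[[[0.008,0.027,0,0,0,7.1,0.0854],[0.008,0.027,0,0,0,7.1,0.0854],[0.008,0.027,0,0,0,7.1,0.0854],[0.008,0.027,0,0,0,7.1,0.0854],[0.008,0.027,0,0,0,7.1,0.0854],[0.008,0.027,0,0,0,7.1,0.0854],[0.008,0.027,0,0,0,7.1,0.0854],[0.008,0.027,0,0,0,7.1,0.0854],[0.008,0.027,0,0,0,7.1,0.0854],[0.008,0.027,0,0,0,7.1,0.0854],[0.008,0.027,0,0,0,7.1,0.0854],[0.008,0.027,0,0,0,7.1,0.0854],[0,0,-0.03,0,0,0,0.0854],[0,0,-0.03,0,0,0,0.0854],[0,0,0,0,0,0,0.0854],[0,0,0,0,0,0,0.0854]]]'

```text
time_s: 2.77
tool_pos: [0.5216, 0.2636, 0.3298]
eef_rot: [-1.562, -0.191, 0.219]
force: [-0.4, 0.6, 1.5]
opening: 0.0852
```

```bash
cat > snap.py <<'E'
import sys
from h import *
from rig import vision
n=sys.argv[1]
for c in ("side","top"):
    k=vision.read_camera(c);np.savez(f"{c}{n}.npz",**k);cv2.imwrite(f"pics/{c}{n}.png",k["image"][:,:,::-1])
st()
E
python3 snap.py 1
```

```text
t 2.8667 p [0.5219 0.2634 0.3305] yaw_x 14.903840509962427 y [-0.0165 -0.0029 -0.9999] F [-0.3516 -0.0578  0.1474] T [-0.0243 -0.013  -0.0251] op 0.0850591957099438 j [0.3341 0.1697 1.2179 0.0028 1.7705 0.0745]
```

```bash
python3 -c "
import cv2,numpy as np
a=cv2.imread('pics/side1.png')[60:460,150:450];b=cv2.imread('pics/top1.png')[60:460,60:460]
cv2.imwrite('pics/c1.png',np.hstack([a,b]))"
```

```text
(no output)
```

View pics/c1.png

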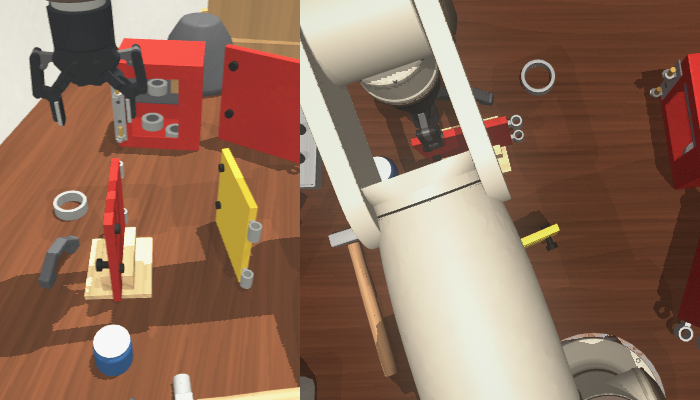

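Emit:
move_arm --increments '[[[-0.0018,-0.013,0,0.2,-0.95,-1.7,0.0854],[-0.0017,-0.013,0,0,0,0,0.0854],[0,0,0,0,0,0,0.0854],[0,0,-0.02,0,0,0,0.0854],[0,0,-0.03,0,0,0,0.0854],[0,0,-0.01,0,0,0,0.0854],[0,0,0,0,0,0,0.0854]]]'

```text
time_s: 3.45
tool_pos: [0.5203, 0.2335, 0.2798]
eef_rot: [-1.56, -0.188, 0.168]
force: [0.5, 0.5, 0.7]
opening: 0.0854
```

```bash
python3 snap.py 2; python3 -c "
from h import *
s=load('side2.npz');crop(s,180,60,380,260,3,'pics/c2.png')
print(proj(s,[[.5184,.2376,.202]]))"
```

```text
t 3.55 p [0.5207 0.2338 0.2815] yaw_x 13.029214897322042 y [ 0.014   0.0052 -0.9999] F [0.1301 0.102  0.6695] T [ 0.051  -0.0006 -0.0037] op 0.08562855617831215 j [0.2865 0.12   1.3718 0.001  1.6349 0.0592]
[[262.67509141 247.74116561]]
```

View pics/c2.png

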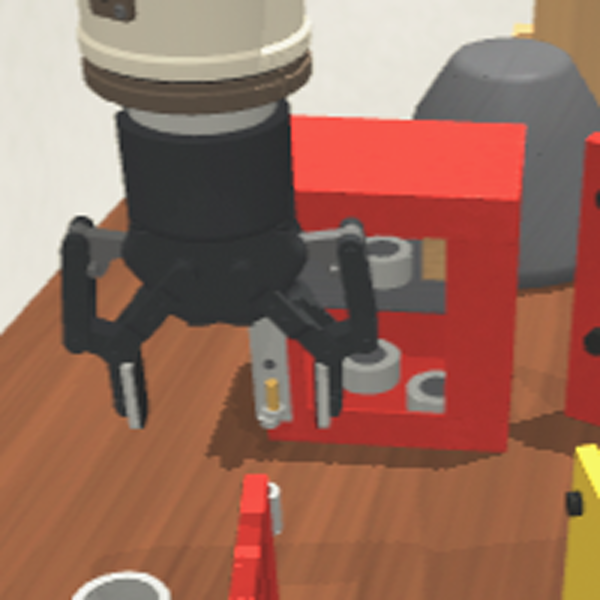

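Emit:
move_arm --increments '[[[-0.001,0.002,0,-0.2,0.4,0,0.0854],[0,0,0,0,0,0,0.0854],[0,0,0,0,0,0,0.0854]]]'

```text
time_s: 3.8
tool_pos: [0.5205, 0.2364, 0.2854]
eef_rot: [-1.562, -0.187, 0.171]
force: [0.5, 0.5, 0.2]
opening: 0.0854
```

```bash
python3 -c "
from h import *
st()"
```

```text
t 3.8 p [0.5205 0.2364 0.2854] yaw_x 13.040029224174685 y [ 0.0099  0.0026 -0.9999] F [0.4958 0.4683 0.1995] T [-0.0705 -0.0393 -0.0498] op 0.08537011293161757 j [ 0.2917  0.1246  1.3588 -0.0004  1.6479  0.0641]
```

Emit:
move_arm --increments '[[[-0.0005,0.0005,-0.01,-0.1,0.3,0,0.0854],[0,0,-0.02,0,0.3,0,0.0854],[0,0,-0.02,0,0,0,0.0854],[0,0,-0.02,0,0,0,0.0854],[0,0,-0.015,0,0,0,0.0854],[0,0,-0.01,0,0,0,0.0854],[0,0,-0.005,0,0,0,0.0854],[0,0,-0.002,0,0,0,0.0854],[0,0,0,0,0,0,0.0854]]]'

```text
time_s: 4.55
tool_pos: [0.5199, 0.2378, 0.179]
eef_rot: [-1.562, -0.181, 0.178]
force: [0.2, 1.1, -0.9]
opening: 0.0853
```

```bash
python3 snap.py 3; python3 -c "
from h import *
s=load('side3.npz');crop(s,180,100,380,300,3,'pics/c3.png')"
```

```text
t 4.65 p [0.5202 0.2379 0.1798] yaw_x 13.112040948584534 y [ 0.0024  0.0018 -1.    ] F [ 0.0374  0.8755 -0.5821] T [-0.0246  0.0022 -0.017 ] op 0.08531620348018283 j [0.2936 0.1648 1.5254 0.001  1.4486 0.0646]
```

View pics/c3.png

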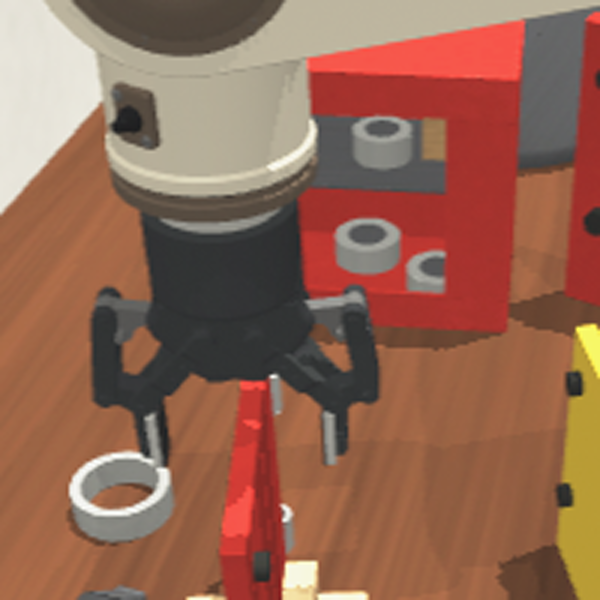

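Emit:
move_arm --increments '[[[0,0,-0.01,0,0,0,0.0854],[0,0,-0.005,0,0,0,0.0854],[0,0,0,0,0,0,0.06],[0,0,0,0,0,0,0.04],[0,0,0,0,0,0,0.03]]]'

```text
time_s: 5.07
tool_pos: [0.5211, 0.2381, 0.1652]
eef_rot: [-1.561, -0.184, 0.175]
force: [-0.3, -0.2, -0.4]
opening: 0.0514
```

```bash
python3 snap.py 4; python3 -c "
from h import *
s=load('side4.npz');crop(s,180,100,380,300,3,'pics/c4.png')"
```

```text
t 5.1667 p [0.5211 0.2381 0.1654] yaw_x 13.112660653077352 y [ 0.0057  0.0028 -1.    ] F [0.0145 0.3755 0.4171] T [ 0.0276 -0.0067  0.0383] op 0.03588426536297964 j [0.2936 0.1726 1.5459 0.001  1.4168 0.0646]
```

View pics/c4.png

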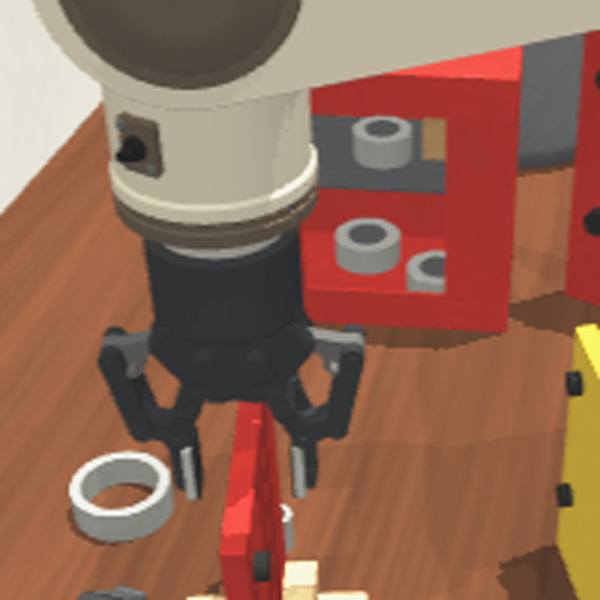

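Emit:
move_arm --increments '[[[-0.0015,0,0,0,0,0,0.03],[0,0,0,0,0,0,0.02],[0,0,0,0,0,0,0.01],[0,0,0,0,0,0,0.0],[0,0,0,0,0,0,0.0],[0,0,0,0,0,0,0.0]]]'

```text
time_s: 5.67
tool_pos: [0.5195, 0.2382, 0.1659]
eef_rot: [-1.561, -0.185, 0.174]
force: [-1.1, -0.3, -0.5]
opening: 0.0133
```

```bash
python3 -c "
from h import *
st()"
```

```text
t 5.6667 p [0.5195 0.2382 0.1659] yaw_x 13.115045911389132 y [ 0.0064  0.0031 -1.    ] F [-1.0992 -0.3239 -0.5328] T [ 0.0533 -0.0277  0.0677] op 0.013289186003159374 j [0.2945 0.1689 1.549  0.0011 1.4167 0.0654]
```

Emit:
move_arm --increments '[[[0,0,0.004,0,0,0,0],[0,0,0.008,0,0,0,0],[0,0,0.012,0,0,0,0],[0,0,0.012,0,0,0,0],[0,0,0.012,0,0,0,0],[0,0,0.008,0,0,0,0],[0,0,0.004,0,0,0,0],[0,0,0,0,0,0,0],[0,0,0,0,0,0,0]]]'

```text
time_s: 6.42
tool_pos: [0.5192, 0.2381, 0.2332]
eef_rot: [-1.561, -0.185, 0.174]
force: [-0.3, 0.4, -3.4]
opening: 0.013
```

```bash
python3 snap.py 5
```

```text
t 6.5167 p [0.5191 0.238  0.2327] yaw_x 13.112980663515529 y [ 0.0062  0.003  -1.    ] F [-0.2764  1.1254 -2.7358] T [ 0.0043  0.0053 -0.0153] op 0.013283521109762447 j [0.2944 0.1371 1.4498 0.001  1.5479 0.0655]
```

View pics/side5.png

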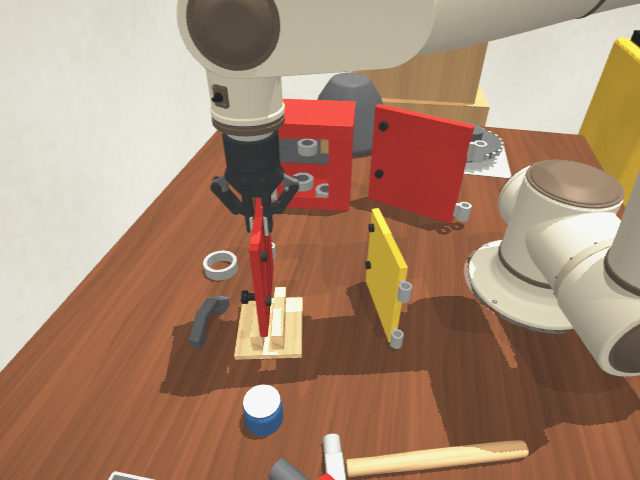

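Emit:
move_arm --increments '[[[0.005,-0.01,0,0,0,0,0],[0.008,-0.02,0,0,0,0,0],[0.01,-0.03,0,0,0,0,0],[0.01,-0.03,0,0,0,0,0],[0.01,-0.03,0,0,0,0,0],[0.01,-0.03,0,0,0,0,0],[0.01,-0.025,0,0,0,0,0],[0.01,-0.015,0,0,0,0,0],[0.005,-0.008,0,0,0,0,0],[0,0,0,0,0,0,0],[0,0,0,0,0,0,0]]]'

```text
time_s: 7.43
tool_pos: [0.5978, 0.0258, 0.2259]
eef_rot: [-1.561, -0.178, 0.184]
force: [0.0, 0.5, -2.1]
opening: 0.0134
```

```bash
python3 snap.py 6
```

```text
t 7.5333 p [0.5976 0.0267 0.2261] yaw_x 13.268760176579786 y [-0.0035  0.0019 -1.    ] F [-0.1869  0.161  -2.9428] T [ 0.0377  0.0323 -0.0074] op 0.013327661670123572 j [-0.085   0.2028  1.3867  0.0016  1.5558 -0.3166]
```

View pics/side6.png

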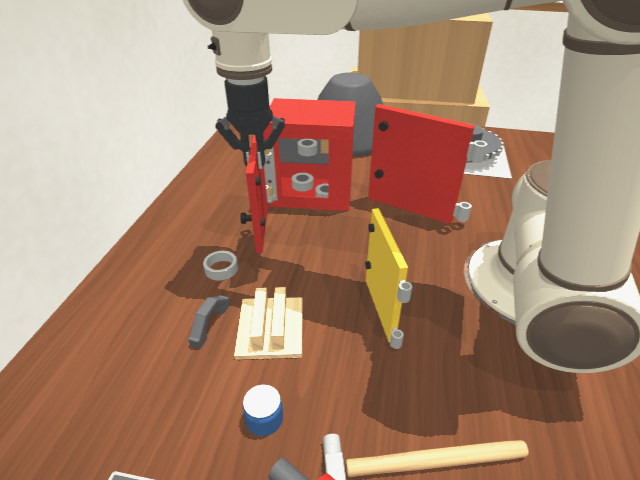

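View pics/top6.png

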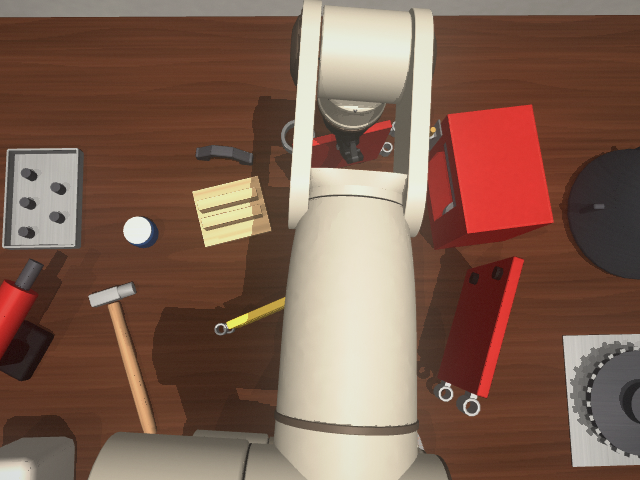

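```bash
python3 -c "
from h import *
t=load('top6.npz');crop(t,370,100,450,170,9,'pics/c6.png')
s=load('side6.npz');crop(s,230,120,330,260,4.2,'pics/c6s.png')"
```

```text
(no output)
```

View pics/c6.png

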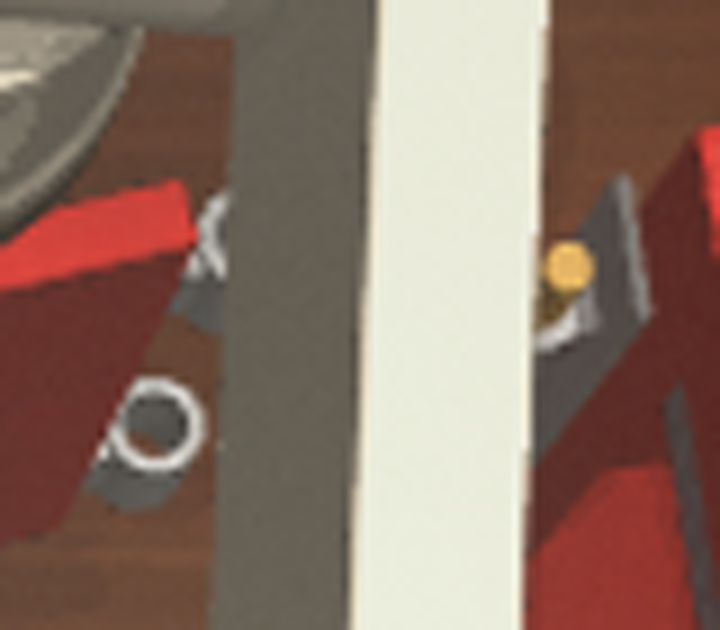

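View pics/c6s.png

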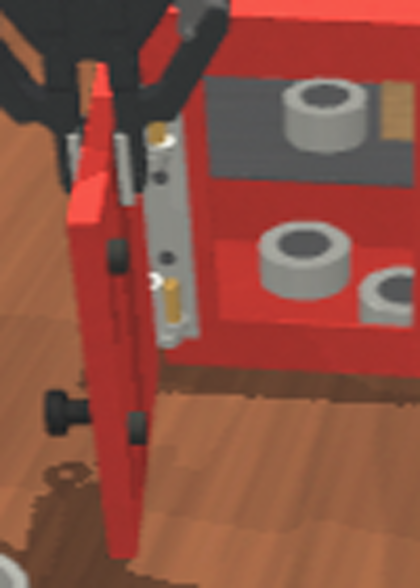

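Run:
```python
from h import *
t=load('top6.npz');s=load('side6.npz')
f=lambda u,v,x0,y0,k:((u+.5)/k-.5+x0,(v+.5)/k-.5+y0)
kl=onz(t,f(158,425,370,100,9),.1172);print(kl,kl-np.array([.5976,.0267,0]))
print("offset in stand",np.array([.5399,.1379])-np.array([.5195,.2382]))
print("pin up",onz(t,f(570,266,370,100,9),.191))
```

```text
[ 0.61719511 -0.07388578  0.1172    ] [ 0.01959511 -0.10058578  0.1172    ]
offset in stand [ 0.0204 -0.1003]
pin up [ 0.62670999 -0.14548362  0.191     ]
```

Emit:
move_arm --increments '[[[0.001,-0.008,0.002,0,-0.2,0,0],[0.001,-0.012,0,0,-0.2,0,0],[0.001,-0.012,0,0,-0.1,0,0],[0.001,-0.01,0,0,0,0,0],[0.001,-0.006,0,0,0,0,0],[0.001,-0.004,0,0,0,0,0],[0,-0.002,0,0,0,0,0],[0,0,0,0,0,0,0],[0,0,0,0,0,0,0]]]'

```text
time_s: 8.28
tool_pos: [0.6031, -0.0309, 0.2291]
eef_rot: [-1.562, -0.19, 0.179]
force: [-0.2, -0.2, -4.2]
opening: 0.0136
```

```bash
python3 snap.py 7; python3 -c "
from h import *
t=load('top7.npz');crop(t,380,100,470,170,8,'pics/c7.png')
s=load('side7.npz');crop(s,230,110,330,240,4.5,'pics/c7s.png')"
```

```text
t 8.3833 p [ 0.6031 -0.0306  0.2291] yaw_x 13.474385233750077 y [ 0.0071  0.0019 -1.    ] F [ 0.9071  0.1108 -3.6428] T [ 0.0537  0.0092 -0.0276] op 0.013471925827567626 j [-0.1799  0.2068  1.376   0.0032  1.5522 -0.4152]
```

View pics/c7.png

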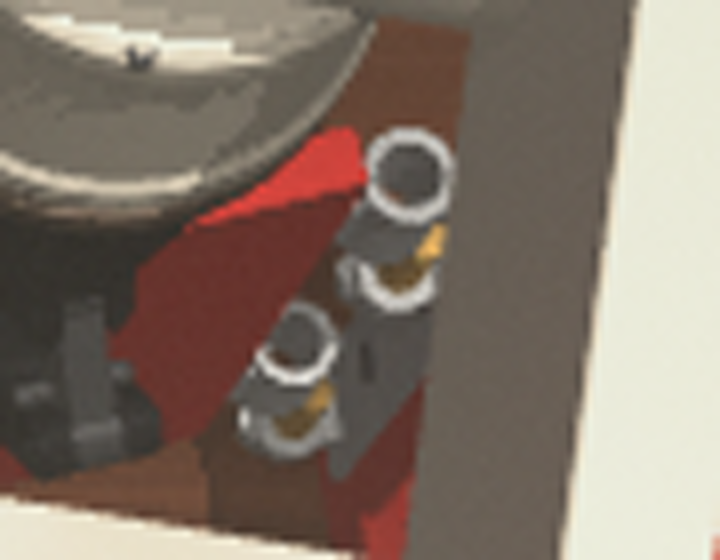

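View pics/c7s.png

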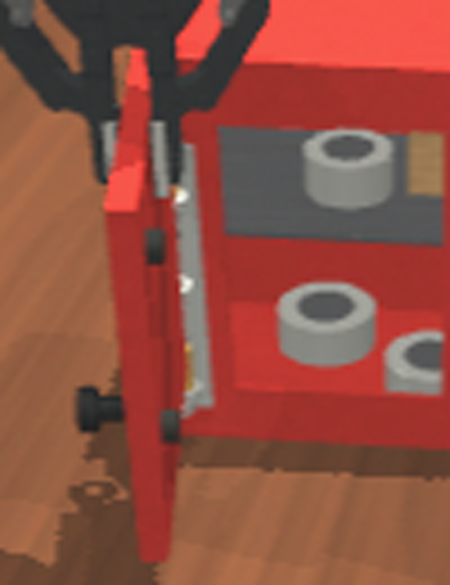

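Run:
```python
from h import *
np.set_printoptions(precision=4,suppress=True)
t=load('top7.npz')
f=lambda u,v,x0,y0,k:((u+.5)/k-.5+x0,(v+.5)/k-.5+y0)
print(onz(t,f(410,175,380,100,8),.2402),onz(t,f(297,345,380,100,8),.1202))
print(onz(t,f(323,397,380,100,8),.071))
```

```text
[ 0.6239 -0.1301  0.2402] [ 0.6237 -0.1308  0.1202]
[ 0.6253 -0.1477  0.071 ]
```

Emit:
move_arm --increments '[[[0.001,-0.004,0,0,0,0,0],[0.001,-0.005,0,0,0,0,0],[0.0005,-0.003,0,0,0,0,0],[0.0003,-0.0015,0,0,0,0,0],[0,0,0,0,0,0,0],[0,0,0,0,0,0,0]]]'

```text
time_s: 8.88
tool_pos: [0.6062, -0.0447, 0.229]
eef_rot: [-1.562, -0.191, 0.18]
force: [-1.0, -0.3, -4.1]
opening: 0.0134
```

```bash
python3 snap.py 8; python3 -c "
from h import *
t=load('top8.npz');crop(t,380,100,470,170,8,'pics/c8.png')
s=load('side8.npz');crop(s,230,110,330,240,4.5,'pics/c8s.png')"
```

```text
t 8.9833 p [ 0.6062 -0.0446  0.229 ] yaw_x 13.559612756765707 y [ 0.007  0.002 -1.   ] F [-0.1902 -0.8182 -3.5521] T [ 0.0534 -0.0083 -0.0237] op 0.013398674314291164 j [-0.2019  0.2151  1.366   0.0034  1.554  -0.4386]
```

View pics/c8.png

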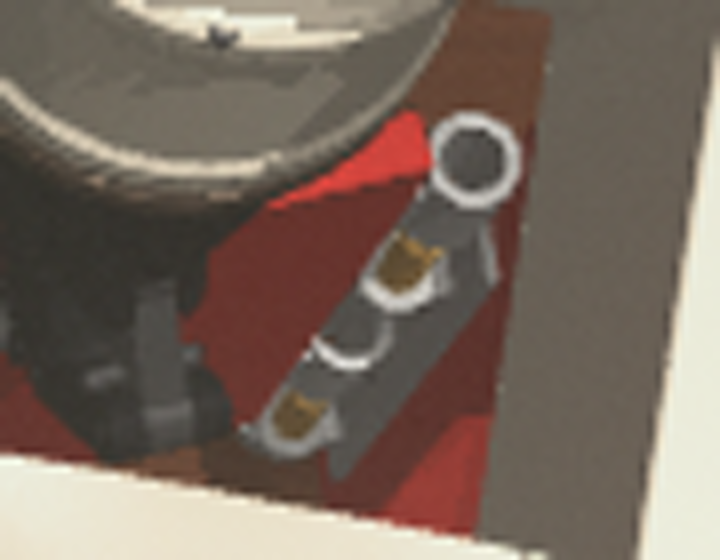

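Run:
```python
from h import *
np.set_printoptions(precision=4,suppress=True)
t=load('top8.npz')
f=lambda u,v,x0,y0,k:((u+.5)/k-.5+x0,(v+.5)/k-.5+y0)
print(onz(t,f(476,160,380,100,8),.2401))
```

```text
[ 0.6272 -0.1445  0.2401]
```

Emit:
move_arm --increments '[[[0,-0.0005,-0.003,0,0,0,0],[0,0,-0.004,0,0,0,0],[0,0,-0.003,0,0,0,0],[0,0,-0.001,0,0,0,0],[0,0,0,0,0,0,0]]]'

```text
time_s: 9.4
tool_pos: [0.606, -0.0447, 0.2166]
eef_rot: [-1.561, -0.192, 0.181]
force: [0.3, -0.0, -3.7]
opening: 0.0133
```

```bash
python3 snap.py 9; python3 -c "
from h import *
t=load('top9.npz');crop(t,380,100,470,170,8,'pics/c9.png')
s=load('side9.npz');crop(s,230,110,330,240,4.5,'pics/c9s.png')"
```

```text
t 9.5 p [ 0.6061 -0.0447  0.2169] yaw_x 13.582485799161805 y [ 0.007   0.0022 -1.    ] F [ 0.5139  0.4156 -3.4906] T [0.0254 0.0056 0.0456] op 0.013414562549822538 j [-0.2022  0.2191  1.3855  0.0035  1.5305 -0.4394]
```

View pics/c9.png

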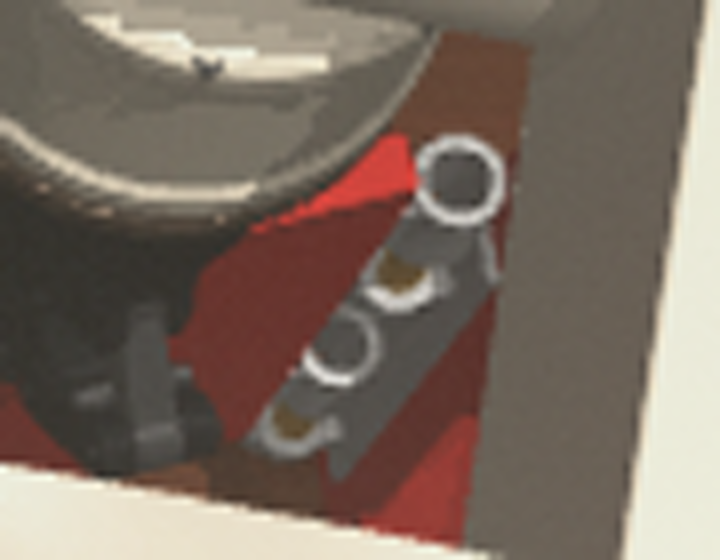

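Emit:
move_arm --increments '[[[0,-0.001,0,0,0,0,0],[0,0,0,0,0,0,0],[0,0,-0.002,0,0,0,0],[0,0,-0.002,0,0,0,0],[0,0,-0.002,0,0,0,0],[0,0,-0.001,0,0,0,0]]]'

```text
time_s: 10.0
tool_pos: [0.6064, -0.0459, 0.21]
eef_rot: [-1.562, -0.193, 0.18]
force: [0.8, -0.1, -3.1]
opening: 0.0134
```

```bash
python3 -c "
from h import *
st()"
```

```text
t 10.0 p [ 0.6064 -0.0459  0.21  ] yaw_x 13.585186114296109 y [ 0.0082  0.0019 -1.    ] F [ 0.8405 -0.1002 -3.0665] T [-0.0246  0.0428  0.0056] op 0.013448966142900337 j [-0.204   0.2216  1.3964  0.0035  1.5159 -0.4413]
```

Emit:
move_arm --increments '[[[-0.0005,0.0003,-0.001,0,0,0,0],[0,0,-0.0015,0,0,0,0],[0,0,-0.0015,0,0,0,0],[0,0,-0.0015,0,0,0,0]]]'

```text
time_s: 10.33
tool_pos: [0.6058, -0.0455, 0.2038]
eef_rot: [-1.562, -0.193, 0.18]
force: [0.2, -0.7, -3.6]
opening: 0.0129
```

```bash
python3 -c "
from h import *
st()"
```

```text
t 10.3333 p [ 0.6058 -0.0455  0.2038] yaw_x 13.583622054494203 y [ 0.0081  0.0019 -1.    ] F [ 0.2265 -0.6859 -3.5609] T [ 0.0326  0.0298 -0.0757] op 0.012938028077199975 j [-0.2036  0.2229  1.4073  0.0035  1.5039 -0.4409]
```

```bash
python3 snap.py 10; python3 -c "
from h import *
t=load('top10.npz');crop(t,380,100,470,170,8,'pics/c10.png')
s=load('side10.npz');crop(s,230,110,330,240,4.5,'pics/c10s.png')"
```

```text
t 10.4333 p [ 0.6057 -0.0455  0.2037] yaw_x 13.581223838064242 y [ 0.0077  0.002  -1.    ] F [-0.1615  0.2154 -3.1588] T [0.0284 0.0699 0.0285] op 0.013053538288010409 j [-0.2037  0.2231  1.4074  0.0035  1.504  -0.4409]
```

View pics/c10.png

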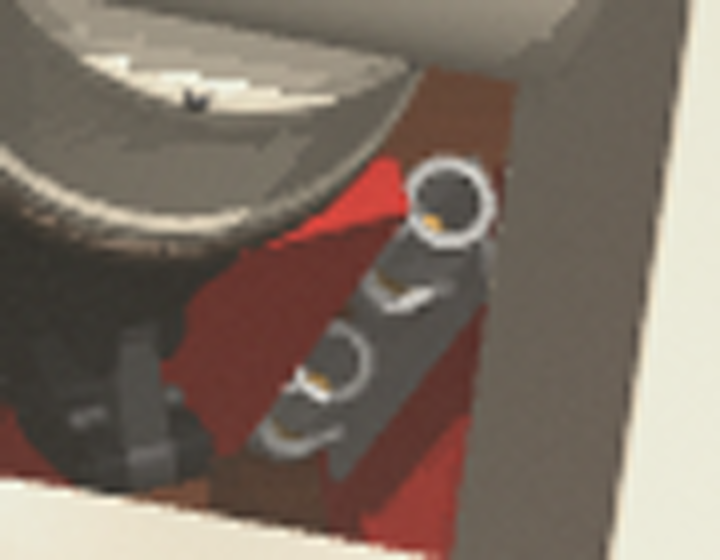

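View pics/c10s.png

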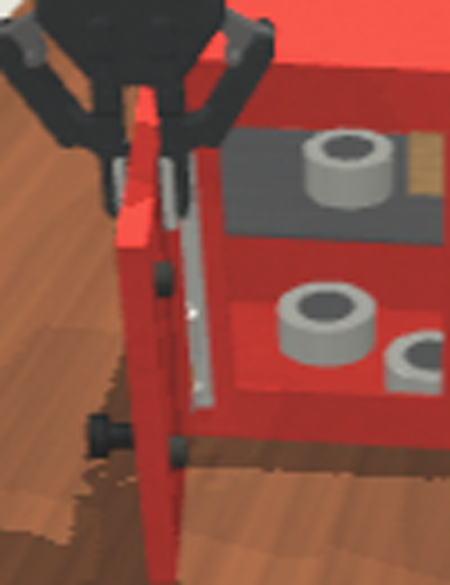

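Both gold pin ends show through the bores, at about (434,222) and (318,380) in the crop, so both knuckles are on. I'll lower the door gently now.

Emit:
move_arm --increments '[[[0,0,-0.002,0,0,0,0],[0,0,-0.002,0,0,0,0],[0,0,-0.002,0,0,0,0],[0,0,-0.002,0,0,0,0],[0,0,-0.002,0,0,0,0],[0,0,-0.001,0,0,0,0]]]'

```text
time_s: 10.93
tool_pos: [0.6058, -0.0455, 0.1918]
eef_rot: [-1.562, -0.193, 0.18]
force: [0.0, -0.0, -3.7]
opening: 0.0131
```

```bash
python3 -c "
from h import *
st()"
```

```text
t 10.9333 p [ 0.6058 -0.0455  0.1918] yaw_x 13.58366057533254 y [ 0.008  0.002 -1.   ] F [ 0.0026 -0.0319 -3.6655] T [ 0.0498 -0.0293  0.0388] op 0.01310684554926722 j [-0.2036  0.2283  1.4252  0.0036  1.4806 -0.441 ]
```

Emit:
move_arm --increments '[[[0,0,-0.0015,0,0,0,0],[0,0,-0.0015,0,0,0,0],[0,0,-0.0015,0,0,0,0],[0,0,-0.001,0,0,0,0]]]'

```text
time_s: 11.27
tool_pos: [0.6058, -0.0455, 0.1856]
eef_rot: [-1.562, -0.192, 0.18]
force: [0.3, -0.1, -2.7]
opening: 0.0134
```

Emit:
move_arm --increments '[[[0,0,-0.001,0,0,0,0],[0,0,-0.001,0,0,0,0]]]'

```text
time_s: 11.43
tool_pos: [0.6058, -0.0455, 0.1834]
eef_rot: [-1.562, -0.193, 0.18]
force: [0.5, 0.9, 1.5]
opening: 0.013
```

Emit:
move_arm --increments '[[[0,0,-0.0006,0,0,0,0],[0,0,0,0,0,0,0]]]'

```text
time_s: 11.6
tool_pos: [0.6061, -0.0456, 0.1834]
eef_rot: [-1.563, -0.194, 0.179]
force: [-0.3, -0.9, -0.3]
opening: 0.0133
```

```bash
python3 -c "
from h import *
st()"
```

```text
t 11.6 p [ 0.6061 -0.0456  0.1834] yaw_x 13.591387770978248 y [ 0.0093  0.0013 -1.    ] F [-0.327  -0.8515 -0.344 ] T [-0.3598  0.0399 -0.0122] op 0.013265098539192013 j [-0.2035  0.2321  1.4376  0.0032  1.4631 -0.4411]
```

Emit:
move_arm --increments '[[[0,0,0,0,0,0,0.015],[0,0,0,0,0,0,0.02],[0,0,0,0,0,0,0.025],[0,0,0,0,0,0,0.03],[0,0,0,0,0,0,0.04],[0,0,0,0,0,0,0.05]]]'

```text
time_s: 12.1
tool_pos: [0.6065, -0.0457, 0.1843]
eef_rot: [-1.563, -0.195, 0.178]
force: [0.5, 0.0, 0.3]
opening: 0.0491
```

```bash
python3 snap.py 11; python3 -c "
from h import *
t=load('top11.npz');crop(t,380,100,470,170,8,'pics/c11.png')
s=load('side11.npz');crop(s,230,110,330,240,4.5,'pics/c11s.png')"
```

```text
t 12.2 p [ 0.6064 -0.0457  0.1842] yaw_x 13.585614459414622 y [ 0.0108  0.0013 -0.9999] F [-0.6114  0.2254 -0.3216] T [-0.0064  0.0185  0.0182] op 0.05012097985652138 j [-0.2036  0.2315  1.4367  0.0035  1.4631 -0.4411]
```

View pics/c11.png

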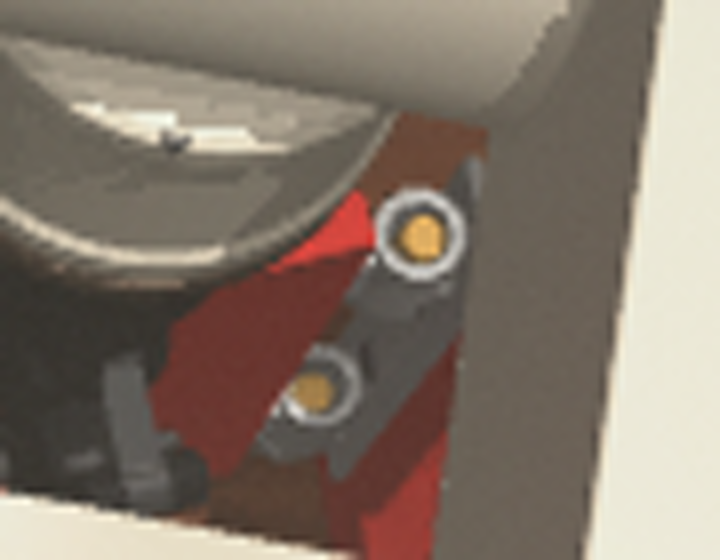

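View pics/c11s.png

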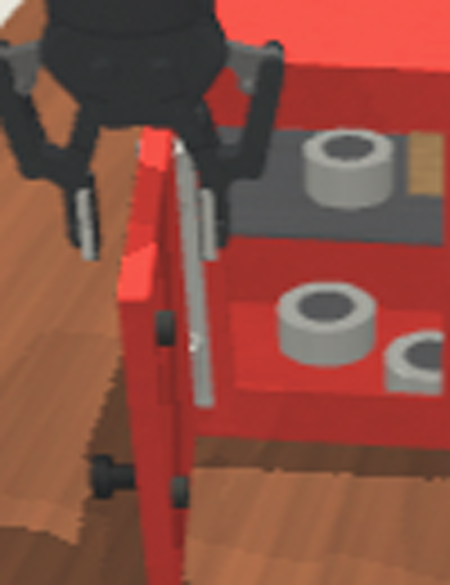

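Both pins are centred in the bores and the knuckles rest on the seats. Next I raise the gripper straight up.

Emit:
move_arm --increments '[[[0,0,0.005,0,0,0,0.05],[0,0,0.015,0,-0.3,0,0.05],[0,0,0.025,0,-0.2,0,0.05],[0,0,0.025,0,0,0,0.05],[0,0,0.015,0,0,0,0.05],[0,0,0.005,0,0,0,0.02],[0.01,0.01,0,0,0,0,0],[0.015,0.012,0,0,0,0,0],[0.01,0.01,0,0,0,0,0],[0,0,0,0,0,0,0],[0,0,0,0,0,0,0]]]'

```text
time_s: 13.12
tool_pos: [0.6415, -0.0127, 0.2871]
eef_rot: [-1.565, -0.206, 0.165]
force: [-0.4, -0.1, 0.6]
opening: -0.0001
```

```bash
python3 snap.py 12; python3 -c "
from h import *
s=load('side12.npz');crop(s,200,80,360,260,3.2,'pics/c12s.png');crop(load('top12.npz'),300,60,480,180,4.2,'pics/c12.png')"
```

```text
t 13.2167 p [ 0.6411 -0.013   0.287 ] yaw_x 13.511328544211219 y [ 0.0263  0.0005 -0.9997] F [ 0.284  -0.096   0.4215] T [-0.0835  0.0017 -0.0342] op 0.00011392692327617073 j [-0.1425  0.262   1.1935  0.0042  1.6602 -0.3778]
```

View pics/c12s.png

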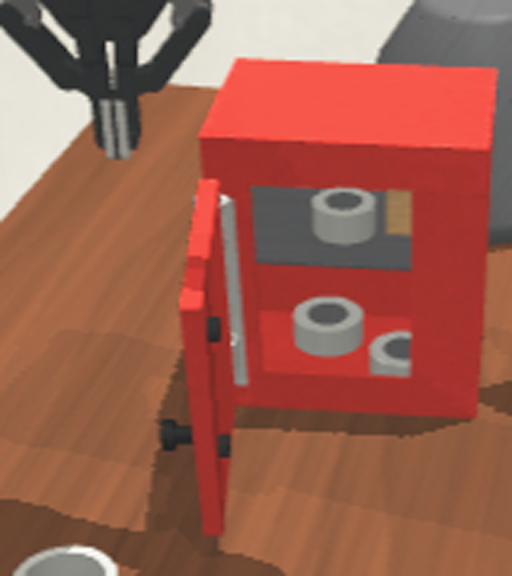

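View pics/c12.png

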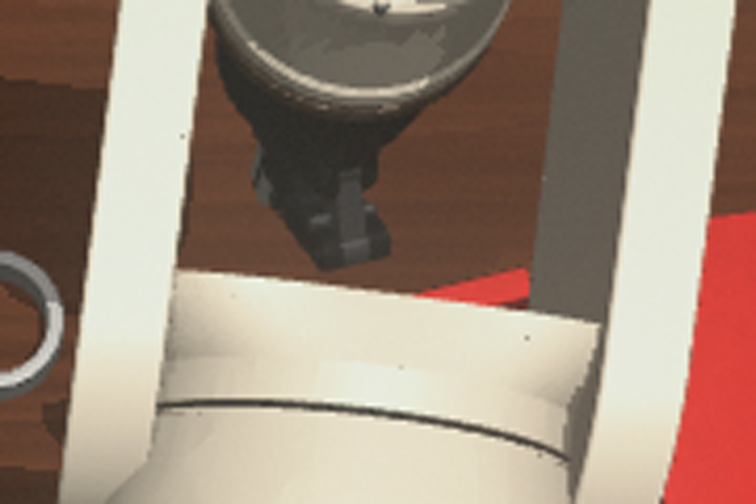

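Emit:
move_arm --increments '[[[0.003,0.002,-0.01,0,0.5,0,0],[0.002,0.002,-0.02,0,0.4,0,0],[0,0,-0.02,0,0.2,0,0],[0,0,-0.015,0,0,0,0],[0,0,-0.01,0,0,0,0],[0,0,-0.005,0,0,0,0],[0,0,0,0,0,0,0],[0,0,0,0,0,0,0]]]'

```text
time_s: 13.88
tool_pos: [0.6441, -0.0113, 0.2013]
eef_rot: [-1.563, -0.185, 0.18]
force: [-0.5, -0.9, 1.3]
opening: 0.0003
```

```bash
python3 -c "
from h import *
st()"
```

```text
t 13.8833 p [ 0.6441 -0.0113  0.2013] yaw_x 13.323207943609525 y [ 0.0037  0.     -1.    ] F [-0.4655 -0.8652  1.3093] T [-0.0098 -0.0147 -0.0501] op 0.0003424160373715865 j [-0.1372  0.303   1.3122  0.0005  1.5227 -0.3698]
```

Emit:
move_arm --increments '[[[-0.004,-0.001,0,0,0,0,0],[-0.005,-0.001,0,0,0,0,0],[-0.005,-0.001,0,0,0,0,0],[-0.004,-0.001,0,0,0,0,0],[-0.003,-0.001,0,0,0,0,0],[-0.003,-0.0005,0,0,0,0,0],[-0.003,-0.0005,0,0,0,0,0],[-0.003,-0.0005,0,0,0,0,0],[-0.003,-0.0005,0,0,0,0,0],[-0.003,-0.0005,0,0,0,0,0]]]'

```text
time_s: 14.72
tool_pos: [0.6054, -0.0198, 0.2054]
eef_rot: [-1.565, -0.19, 0.175]
force: [-0.4, -0.2, 0.8]
opening: -0.0001
```

```bash
python3 snap.py 13; python3 -c "
from h import *
s=load('side13.npz');crop(s,200,80,360,260,3.2,'pics/c13s.png')"
```

```text
t 14.8167 p [ 0.6053 -0.0198  0.2055] yaw_x 13.308273265331424 y [ 0.0092 -0.0009 -1.    ] F [-0.3284 -0.1369  0.4903] T [ 0.0056  0.0174 -0.0023] op 0.0001304688248874639 j [-0.1602  0.2174  1.4106  0.0006  1.5043 -0.3925]
```

View pics/c13s.png

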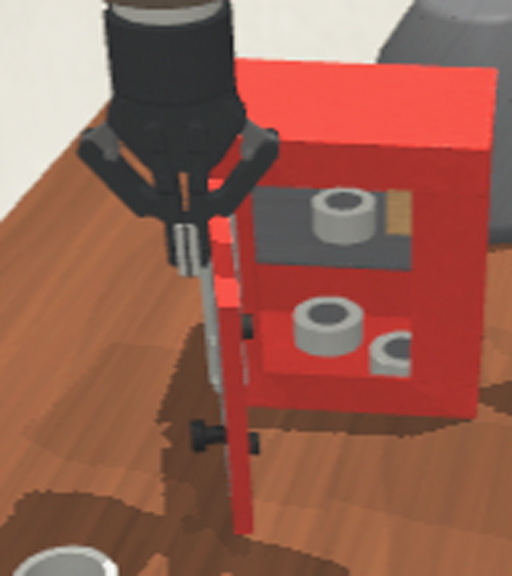

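Emit:
move_arm --increments '[[[-0.004,-0.0008,-0.0005,0,0,0,0],[-0.004,-0.001,-0.0005,0,0,0,0],[-0.004,-0.001,-0.0005,0,0,0,0],[-0.004,-0.001,-0.0005,0,0,0,0],[-0.004,-0.001,-0.0005,0,0,0,0],[-0.004,-0.001,-0.0005,0,0,0,0],[-0.004,-0.002,-0.0005,0,0,0,0],[-0.004,-0.002,-0.0005,0,0,0,0],[-0.004,-0.002,-0.0005,0,0,0,0],[-0.004,-0.002,-0.0005,0,0,0,0],[-0.004,-0.0025,-0.0005,0,0,0,0],[-0.0036,-0.0027,0,0,0,0,0],[-0.0036,-0.0027,0,0,0,0,0],[-0.0036,-0.0027,0,0,0,0,0]]]'

```text
time_s: 15.98
tool_pos: [0.5449, -0.0464, 0.199]
eef_rot: [-1.565, -0.19, 0.176]
force: [0.1, -0.5, -0.5]
opening: -0.0002
```

```bash
python3 snap.py 14; python3 -c "
from h import *
s=load('side14.npz');crop(s,200,80,360,260,3.2,'pics/c14s.png')"
```

```text
t 16.0833 p [ 0.5449 -0.0466  0.1992] yaw_x 13.302923805828435 y [ 0.0091 -0.001  -1.    ] F [-0.3879  0.1774  1.0395] T [ 0.0062 -0.0186  0.0281] op 7.102674280227656e-05 j [-0.2268  0.0988  1.5601  0.0011  1.4735 -0.4591]
```

View pics/c14s.png

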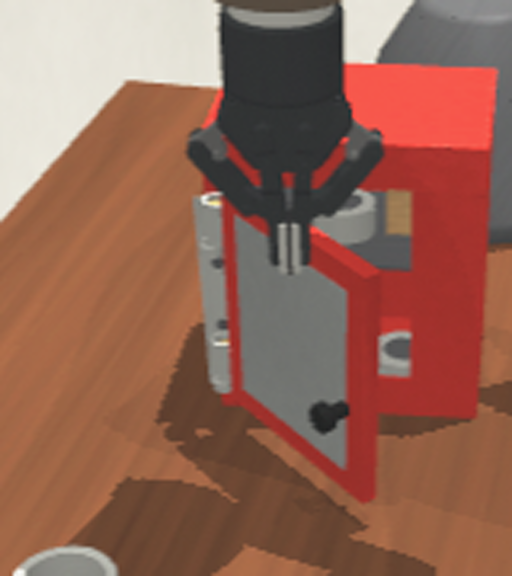

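Emit:
move_arm --increments '[[[-0.0027,-0.0029,0,0,0,0,0],[-0.0027,-0.0029,0,0,0,0,0],[-0.0027,-0.0029,0,0,0,0,0],[-0.0027,-0.0029,0,0,0,0,0],[-0.0027,-0.0029,0,0,0,0,0],[-0.0027,-0.0029,0,0,0,0,0],[-0.002,-0.0031,0,0,0,0,0],[-0.002,-0.0031,0,0,0,0,0],[-0.002,-0.0031,0,0,0,0,0],[-0.002,-0.0031,0,0,0,0,0],[-0.002,-0.0031,0,0,0,0,0],[-0.002,-0.0031,0,0,0,0,0],[-0.0013,-0.003,0,0,0,0,0],[-0.0013,-0.003,0,0,0,0,0],[-0.001,-0.002,0,0,0,0,0]]]'

```text
time_s: 17.33
tool_pos: [0.51, -0.0951, 0.1992]
eef_rot: [-1.565, -0.19, 0.175]
force: [0.4, 0.7, 0.5]
opening: 0.0002
```

```bash
python3 snap.py 15; python3 -c "
from h import *
s=load('side15.npz');crop(s,200,80,360,260,3.2,'pics/c15s.png')
s=load('top15.npz');crop(s,360,80,560,260,3.2,'pics/c15t.png')"
```

```text
t 17.4333 p [ 0.51   -0.0951  0.1992] yaw_x 13.294063020153006 y [ 0.0094 -0.0009 -1.    ] F [ 0.4653 -0.1732  0.0019] T [0.0178 0.0101 0.0362] op -1.713107082155483e-05 j [-0.3343  0.0402  1.6227  0.0022  1.4696 -0.5665]
```

View pics/c15s.png

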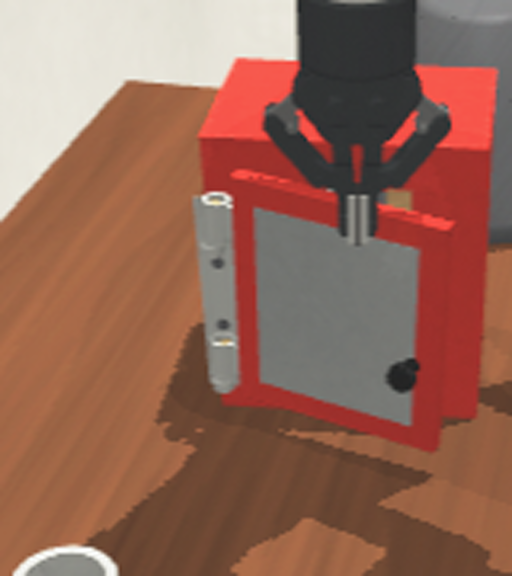

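View pics/c15t.png

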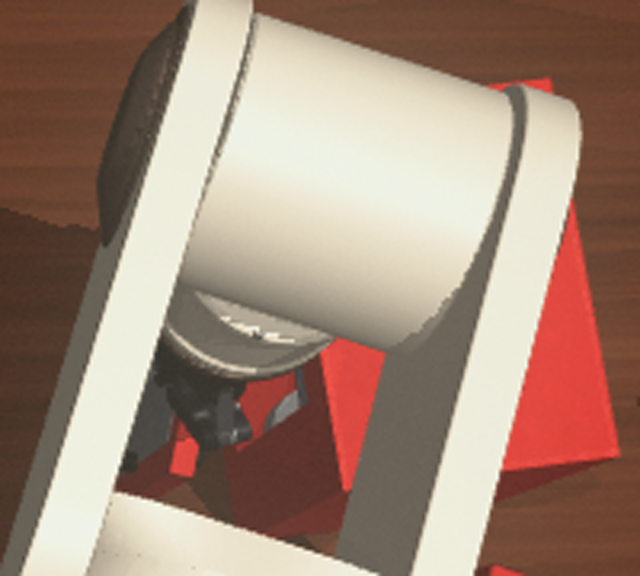

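Emit:
move_arm --increments '[[[-0.001,-0.0028,0,0,0,0,0],[-0.001,-0.003,0,0,0,0,0],[-0.001,-0.003,0,0,0,0,0],[-0.0008,-0.003,0,0,0,0,0],[-0.0008,-0.003,0,0,0,0,0],[-0.0006,-0.003,0,0,0,0,0],[-0.0006,-0.003,0,0,0,0,0],[-0.0005,-0.002,0,0,0,0,0],[-0.0005,-0.002,0,0,0,0,0],[-0.0003,-0.001,0,0,0,0,0]]]'

```text
time_s: 18.27
tool_pos: [0.5024, -0.1234, 0.1991]
eef_rot: [-1.565, -0.19, 0.175]
force: [0.1, -1.2, -0.4]
opening: 0.0001
```

```bash
python3 snap.py 16; python3 -c "
from h import *
s=load('side16.npz');crop(s,200,80,360,260,3.2,'pics/c16s.png')"
```

```text
t 18.3667 p [ 0.5024 -0.1232  0.1991] yaw_x 13.31265469387375 y [ 0.0093 -0.0007 -1.    ] F [ 0.3258 -0.2771  0.2105] T [ 0.0534  0.0069 -0.0037] op 2.5529577649410986e-05 j [-0.3914  0.0371  1.6261  0.0029  1.4696 -0.624 ]
```

View pics/c16s.png

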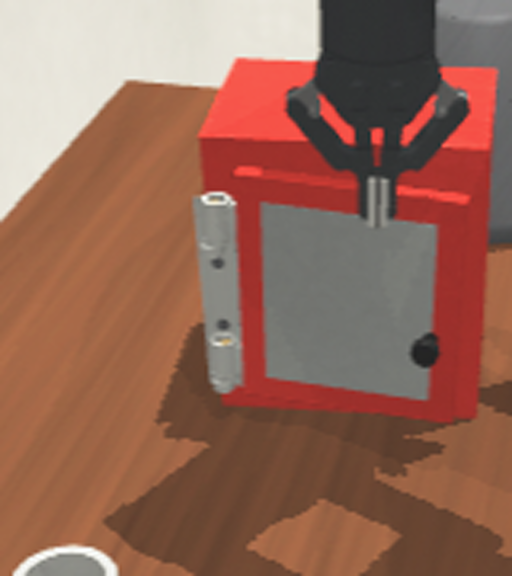

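Emit:
move_arm --increments '[[[-0.0002,-0.002,0,0,0,0,0],[-0.0002,-0.002,0,0,0,0,0],[-0.0002,-0.002,0,0,0,0,0],[-0.0001,-0.0015,0,0,0,0,0],[0,-0.001,0,0,0,0,0]]]'

```text
time_s: 18.78
tool_pos: [0.5017, -0.1321, 0.1992]
eef_rot: [-1.565, -0.19, 0.176]
force: [-0.2, 0.9, -0.4]
opening: -0.0
```

Emit:
move_arm --increments '[[[0,-0.001,0,0,0,0,0],[0,-0.001,0,0,0,0,0],[0,-0.001,0,0,0,0,0]]]'

```text
time_s: 19.03
tool_pos: [0.5017, -0.1355, 0.1992]
eef_rot: [-1.565, -0.19, 0.176]
force: [-0.2, -0.2, 0.5]
opening: 0.0002
```

Emit:
move_arm --increments '[[[0,-0.001,0,0,0,0,0],[0,-0.001,0,0,0,0,0]]]'

```text
time_s: 19.2
tool_pos: [0.5017, -0.1377, 0.1992]
eef_rot: [-1.565, -0.19, 0.176]
force: [0.1, -0.1, 0.3]
opening: 0.0
```

Emit:
move_arm --increments '[[[0,-0.001,0,0,0,0,0],[0,-0.001,0,0,0,0,0]]]'

```text
time_s: 19.37
tool_pos: [0.5017, -0.1399, 0.1991]
eef_rot: [-1.565, -0.19, 0.176]
force: [0.2, -1.0, 0.2]
opening: -0.0001
```

```bash
python3 snap.py 17; python3 -c "
from h import *
s=load('side17.npz');crop(s,250,90,370,220,4.5,'pics/c17s.png')"
```

```text
t 19.4667 p [ 0.5017 -0.1399  0.1991] yaw_x 13.34067473378797 y [ 0.0094 -0.0006 -1.    ] F [ 0.399  -0.2381 -1.3471] T [ 0.0429 -0.0372  0.0112] op -9.080439159058169e-05 j [-0.422   0.0446  1.6182  0.0033  1.47   -0.6552]
```

View pics/c17s.png

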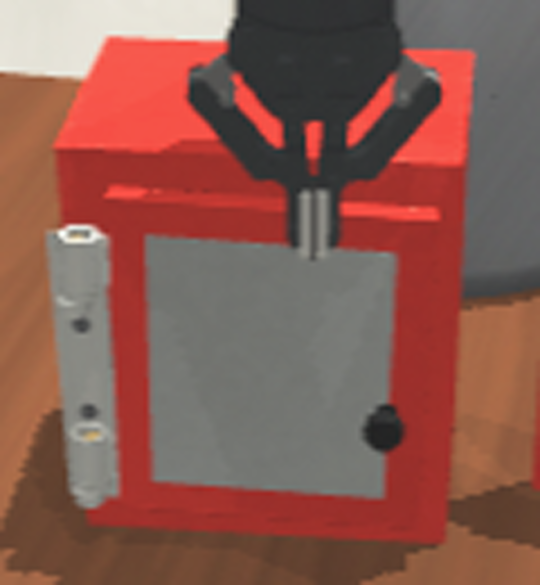

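Emit:
move_arm --increments '[[[0,-0.001,0,0,0,0,0],[0,-0.001,0,0,0,0,0]]]'

```text
time_s: 19.63
tool_pos: [0.5017, -0.141, 0.1991]
eef_rot: [-1.563, -0.191, 0.176]
force: [0.7, 13.5, 2.3]
opening: -0.0003
```

Emit:
move_arm --increments '[[[0,-0.001,0,0,0,0,0]]]'

```text
time_s: 19.72
tool_pos: [0.5017, -0.1409, 0.1991]
eef_rot: [-1.56, -0.191, 0.176]
force: [-0.5, 10.9, 2.7]
opening: 0.0002
```

Emit:
move_arm --increments '[[[0,-0.001,0,0,0,0,0]]]'

```text
time_s: 19.8
tool_pos: [0.5018, -0.1409, 0.1992]
eef_rot: [-1.558, -0.192, 0.176]
force: [-0.1, 10.2, 2.6]
opening: 0.0003
```

Emit:
move_arm --increments '[[[0,-0.001,0,0,0,0,0]]]'

```text
time_s: 19.88
tool_pos: [0.5018, -0.1408, 0.1992]
eef_rot: [-1.556, -0.192, 0.176]
force: [-0.2, 10.1, 2.2]
opening: -0.0001
```

The buffers met the cabinet front and the reaction built to about 10 N. I'll back off slowly.

Emit:
move_arm --increments '[[[0,0.0005,0,0,0,0,0],[0,0.001,0,0,0,0,0],[0,0.001,0,0,0,0,0],[0,0.003,0,0,0,0,0],[0,0.01,0,0,0,0,0],[0,0.02,0,0,0,0,0],[0,0.03,0,0,0,0,0],[0,0.03,0.01,0,0,0,0],[0,0.03,0.03,0,0,0,0],[-0.01,0.03,0.03,0,0,0,0],[-0.01,0.03,0.03,0,0,0,0],[-0.01,0.03,0.02,0,0,0,0],[0,0.02,0,0,0,0,0],[0,0.01,0,0,0,0,0],[0,0,0,0,0,0,0]]]'

```text
time_s: 21.13
tool_pos: [0.466, 0.1167, 0.3205]
eef_rot: [-1.553, -0.191, 0.175]
force: [0.1, -0.1, -0.6]
opening: -0.0004
```

```bash
python3 snap.py 18; python3 -c "
from h import *
s=load('top18.npz');crop(s,380,80,580,260,3.2,'pics/c18t.png')"
```

```text
t 21.2333 p [0.4663 0.1149 0.3197] yaw_x 13.294211935956337 y [ 0.0079  0.01   -0.9999] F [ 0.2447 -0.1553 -0.4277] T [-0.026   0.0377  0.0021] op 0.00028075037415506904 j [ 0.0746 -0.0707  1.491   0.0095  1.7126 -0.156 ]
```

View pics/side18.png

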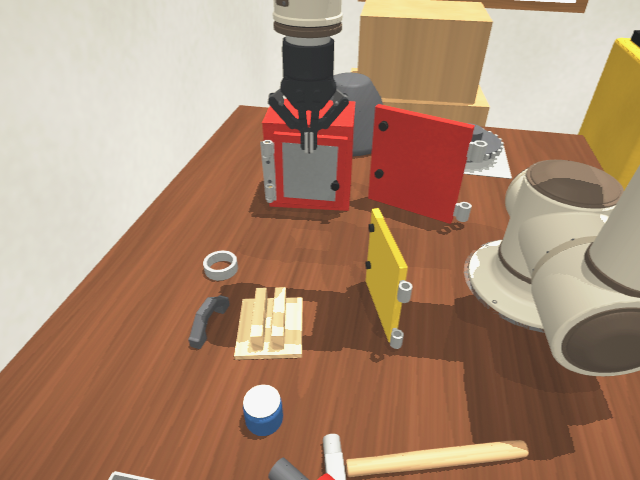

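View pics/c18t.png

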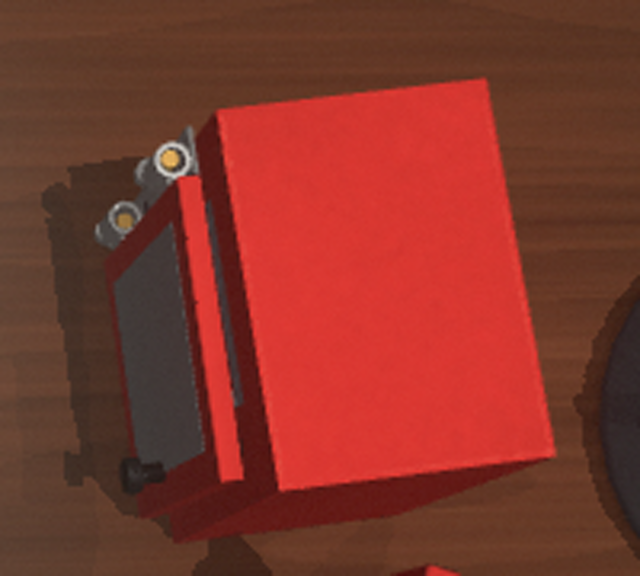

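Run:
```python
from h import *
np.set_printoptions(precision=4,suppress=True)
t=load('top18.npz')
f=lambda u,v:((u+.5)/3.2-.5+380,(v+.5)/3.2-.5+80)
def ang(a,b,z):
    p,q=onz(t,f(*a),z),onz(t,f(*b),z);d=q-p;print(p,q,np.degrees(np.arctan2(d[1],d[0])))
ang((178,180),(218,482),.22);ang((199,177),(242,478),.22);ang((218,113),(278,490),.235)
a=load('top0.npz')["image"].astype(int);b=t["image"].astype(int)
d=np.abs(a-b).max(2)
for n,(x0,y0,x1,y1) in dict(tin=(120,212,162,252),cap=(192,140,258,168),race=(278,116,318,156)).items(): print(n,(d[y0:y1,x0:x1]>40).mean(), d[y0:y1,x0:x1].max())
```

```text
[ 0.6047 -0.1418  0.22  ] [ 0.4381 -0.1552  0.22  ] -175.3897867554253
[ 0.6063 -0.1534  0.22  ] [ 0.44   -0.1682  0.22  ] -174.89575399679433
[ 0.637  -0.1615  0.235 ] [ 0.4311 -0.1827  0.235 ] -174.10678272377214
tin 0.0 21
cap 0.7732683982683982 197
race 0.846875 194
```

Emit:
move_arm --increments '[[[-0.02,0.01,0.02,0,0,0,0],[-0.03,0.02,0.03,0,0,0,0],[-0.03,0.03,0.03,0,0,0,0],[-0.02,0.03,0.02,0,0,0,0],[0,0.01,0.01,0,0,0,0],[0,0,0,0,0,0,0]]]'

```text
time_s: 21.73
tool_pos: [0.3681, 0.2068, 0.4239]
eef_rot: [-1.555, -0.175, 0.174]
force: [0.8, -0.3, -0.4]
opening: 0.0
```

```bash
python3 snap.py 19; python3 -c "
from h import *
s=load('side19.npz');crop(s,255,90,365,220,5,'pics/c19s.png');s=load('top19.npz');crop(s,400,100,500,250,5,'pics/c19t.png')"
```

```text
t 21.8333 p [0.3686 0.2056 0.4219] yaw_x 12.69104923537957 y [-0.0023  0.0072 -1.    ] F [-0.7315  0.4536  0.1212] T [0.0173 0.0506 0.0425] op 0.00016563444946726 j [ 0.3198 -0.1628  1.3684  0.0081  1.9358  0.1012]
```

View pics/c19s.png

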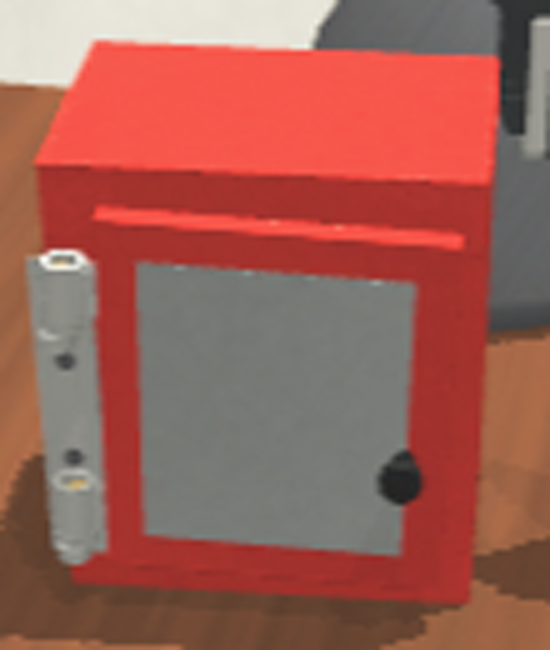

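View pics/c19t.png

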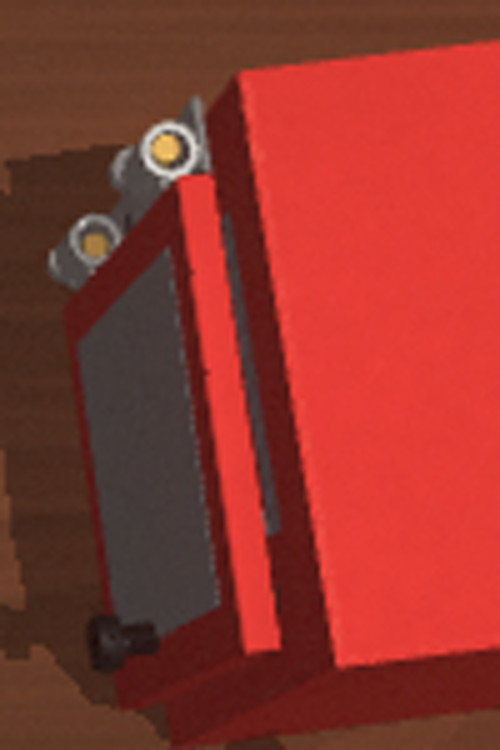

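View pics/top19.png

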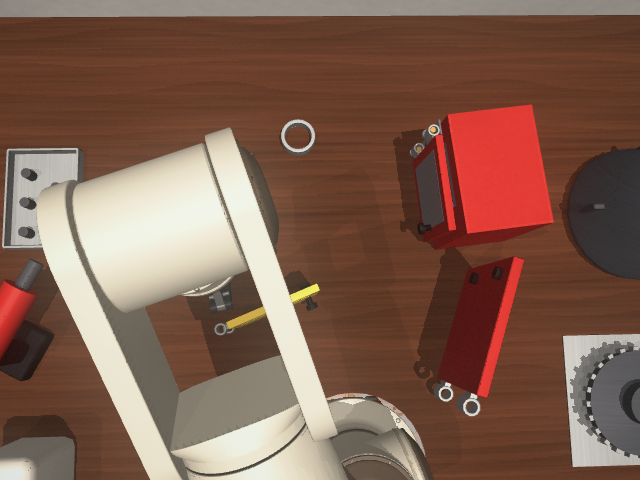

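Run:
```python
from h import *
np.set_printoptions(precision=4,suppress=True)
def run(n,x0,y0,k,L):
    t=load(n);f=lambda u,v:((u+.5)/k-.5+x0,(v+.5)/k-.5+y0)
    P=[]
    for a,b,z in L:
        p,q=onz(t,f(*a),z),onz(t,f(*b),z);d=q-p;P.append((p,q));print(n,p,q,np.hypot(*d[:2]),np.degrees(np.arctan2(d[1],d[0])))
    a,b=P[-1];nn=np.array([-(b-a)[1],(b-a)[0]]);nn/=np.linalg.norm(nn)
    for p,q in P[:-1]: print("  gap",(p-a)[:2]@nn*1e3,(q-a)[:2]@nn*1e3)
run('top19.npz',400,100,5,[((178,178),(245,655),.22),((210,175),(280,650),.22),((240,75),(337,667),.235)])
run('side19.npz',255,90,5,[((93,220),(462,249),.22),((96,207),(463,235),.22),((37,165),(492,184),.235)])
a=load('side0.npz')["image"].astype(int);b=load('side19.npz')["image"].astype(int);d=np.abs(a-b).max(2)
for n,(x0,y0,x1,y1) in dict(tin=(240,385,285,436),cap=(188,295,230,348),race=(202,250,238,280)).items(): print(n,(d[y0:y1,x0:x1]>40).mean())
```

```text
top19.npz [ 0.606  -0.1417  0.22  ] [ 0.4375 -0.1566  0.22  ] 0.16917359303808718 -174.94639176993195
top19.npz [ 0.607 -0.153  0.22 ] [ 0.439  -0.1687  0.22  ] 0.1686824138667747 -174.6439157534552
top19.npz [ 0.6377 -0.1612  0.235 ] [ 0.4307 -0.1835  0.235 ] 0.20815263426457045 -173.8471477269291
  gap -22.77282445248245 -26.018293105439767
  gap -11.431830144504511 -13.777490215533055
side19.npz [ 0.6099 -0.1375  0.22  ] [ 0.4401 -0.1444  0.22  ] 0.17000856719073662 -177.69467702284737
side19.npz [ 0.6124 -0.1509  0.22  ] [ 0.4418 -0.1584  0.22  ] 0.17077323397604457 -177.4896030719467
side19.npz [ 0.6415 -0.1572  0.235 ] [ 0.4327 -0.1821  0.235 ] 0.2102434186750715 -173.21474703560668
  gap -23.278942353710356 -36.55829163548507
  gap -9.675656142295722 -22.405282553913242
tin 0.09542483660130718
cap 0.009883198562443846
race 0.0
```

```bash
python3 -c "
from rig import job_done
print(job_done())"
```

```text
the job is handed in; nothing more can be done
None
```

The door is hung on both pins, seated and swung shut, and I handed the job in at about 22 s of robot time with the gripper well clear of everything. No verdict is reported.

- **Hanging:** I gripped the door by its top edge, lifted it out of the stand and lined up both knuckles by camera. With both pins visible in the bores, I lowered it at about 1–2 mm per row. The vertical force changed sign at the expected seat height, and then I released it.
- **Shutting:** I pushed the outer face slowly with the closed fingers until it met the cabinet front at 10–13 N. The contact was where the geometry put the shut position. I then backed off slowly.
- **Last checks:**
  - The pins are centred in both knuckles.
  - The top camera shows the door about 1° short of parallel to the cabinet front. That likely leaves the buffers a few mm off, within the play you described. It was steady over the last two pictures.
  - The side camera read about 4° open. I put most of that down to the free edge sagging, which shifts that view, so the two cameras did not fully agree. I did not push a second time.
- **Bystanders:** The side view showed almost no change at the cap (1% of pixels) and none at the race. It showed change in 10% of the tin's pixels, probably the arm's shadow. The tin was unchanged in the top view just before. That same top check flagged the cap and race (77% and 85% of pixels), I think because the arm was over them. The race looked unmoved once clear, and I relied on the side view for the cap.

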